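# Load the dosing syringe into the sauce doser

### The arm

A 6-joint arm with a two-finger parallel gripper is mounted at the origin on a cart in front of the work surface, level with it; the furniture and walls round the work are solid. World frame = base frame: x ahead of the robot, y to its left, z up, the work surface at z = 0. Lengths are in mm, angles in rad, forces in N, time in s.
With the tool pointing down it reaches from about 350 to 925 mm from the base axis. Payload 6.4 kg.
Tool frame: the origin (TCP) lies at the very end of the fingers, on their centre line; the grasp point (between the pads) lies 19 mm behind it; z points along the fingers, x is the direction in which the jaws open and shut, and the axes are right-handed (so a half turn about z gives the same grasp; the last joint's range is limited). The gripper opens to 94 mm and grips with 3 to 60 N. Pads are 16 mm wide; open, the fingers measure 119 mm over their backs; the gripper's body (75 mm by 177 mm) begins 78 mm behind the grasp point.
Start: joints at [-1.519, 0.245, 1.558, -0, 1.339, -0.174], TCP at [145.53, -633.51, 205.455] pointing down, gripper open.
Joint ranges: [-3.13, 3.13], [-1.02, 2.26], [0.13, 2.54], [-0.95, 4.09], [0.21, 2.88], [-2.74, 2.74]. Speed limits (rad/s): [2.57, 2.57, 3.14, 3.14, 3.14, 3.14].

### API

Orientations are given as a unit quaternion [w, x, y, z].
In Python, from rig import r gives the robot as it stands. The module is installed in compiled form; this text tells all that it offers.
- The arm moves only by the shell command python3 -m jog 'ROWS'. ROWS is JSON, a list of rows, each an object with "xyz": the shift along the world's x, y, z in m, a list of three; "dr": the turn, a rotation vector about the world's x, y, z in rad, a list of three; "claw": the finger opening in m, from 0 to 0.094. A call has 1 to 5 rows; each row is the pose to reach, as a shift and turn from the pose measured when the call began; what a row does not reach only later rows make up. A row lasts 1/10 s, in which the tool goes at most 50 mm and 8.59 degrees, less where a joint would pass 70% of its speed; a pose out of reach is approached as far as the arm can. A call with a gripper value outside its range is refused whole. The fingers move at their own pace and stop on an object; the grip force is fixed at half the most. Time passes only in rows, so rows that repeat a pose let the fingers close. It gives the time, the measured TCP pose, the force and the opening at its end, in the units of the state.
- r.sense(): the state, without advancing time (a new reading comes with each control period).
- r.camera(name): name is "side" or "top" or "wrist"; returns a dict with "pixels" (400x640x3 uint8, red, green, blue), "range_z" (400x640 float32, mm along the optical axis (not along the pixel's ray), 0 where there is no reading), "fx", "fy", "cx", "cy" (pixels), "rvec" (rotation vector, rad) and "tvec" (3), from world to camera coordinates, as OpenCV has them. Camera axes: x right, y down, z forward; pixel columns grow to the right and rows downward; lengths in mm; the calibration is good to about 2 mm. A picture is of the moment at which its call begins.
- r.sign_off(): hands the job in, once; it reports no verdict.
Trained networks look in a picture, given as the dict that the camera call returned (one of the last four; its "shot" number tells which), for a name from the list of things; names that differ only in an ending like _2 or _b are one class to them, and where a whole thing is asked for, a point or a joint stands for the part that bears it (a point fixed in the world has none). Each returns a list of dicts, best first, with "score" (0 to 1); they miss things now and then, are a little off and sometimes report something else, mostly with a low value. They report only what shows in the picture. A call takes as long as a camera call.
- r.cut_out(query, picture): "mask" (400x640 bool, what is visible of it) and "at" ([column, row] in pixels, amid what is visible of it).
- r.pinpoint(query, picture): "at" ([column, row] in pixels: a listed point, or the origin of a listed thing).
The state is a dict: "clock": time; "joint_positions": joint angles; "joint_vel": joint speeds; "joint_torque": joint torques, N m; "ee_pos": TCP position; "ee_rot": TCP orientation; "force": force on the tool from outside, world axes, zero at the start; "moment": the same for the moment, N m; "grip_width": finger opening in mm.
Only numpy, scipy, OpenCV 4.12 (cv2) and the standard library are available. Lean on these libraries where they do the work, as an engineer would, in place of code of your own. Each camera call takes 0.05 s, during which the arm holds its last target.

### The job

Get the sauce doser ready for filling sachets: lift its sprung clamp bar, turn it aside and leave it parked up there, then lay the white syringe in the cradle, nozzle under the bridge of the nose plate first and then the tail lowered so that the flange drops into the slot of the fork; the fork may be set a little nearer or farther, so feel for the slot. Then turn the bar back over the barrel and lower it under control, without letting it snap down, until it clamps the barrel. Leave the other things on the table where they are.

Things in the scene. Friction and masses are not known exactly. Their poses are not given: they have to be found in the camera images.
- doser: White sauce doser fixed to the table, plinth 300 mm (its y, from -95 to 205) x 115 mm (its x, -45 to 70), 38 mm high. Origin on the table under the middle of the seated barrel. +x points away from the robot, -y to the nose plate, +y to the tail (motor), z up; yaw within 0.2 rad. From y 147 mm on: pusher block and motor, 98 mm high.
- cradle_seat (a point): Where the middle of the barrel lies when seated with its shoulder near the nose plate, 66 mm above the table; axes as the doser's. Depending on the fork's setting the barrel ends 0 to 11 mm tailward of it. A grey V cradle (top 62 mm high) carries the barrel at y -62 to -10 mm of the doser, another on the fork its tail; between them a gap of 62 mm or more, free down to 38 mm height, for the fingers.
- nose_window (a point): Middle of the window in the aluminium nose plate (8 mm thick, y -79.2 to -71.2 mm of the doser), on the seated barrel's axis. Window 20 mm wide, from 12 mm below to 10 mm above this point; the bridge above it, 8 mm tall, keeps the nozzle down, so the nozzle cannot come in from above: it goes in along the doser's -y. The barrel's shoulder stops at the plate.
- fork_middle (a point): Middle of the range in which the aluminium flange fork can be set: its slot's centre lies within 5 mm of this point along the doser's y (72 to 82 mm); the setting is not reported. The slot: two pairs of posts, x 19.5 to 32.5 mm on both sides, 6 mm apart along y, 1.5 mm chamfers, tops 4.5 mm below this point. Flange on the tops = tail 12 mm too high (0.09 rad); slide along y until it drops in.
- syringe: The white dosing syringe; +y runs along the barrel from the nozzle to the blue plunger, x along the flange's ears, z up; origin on the underside at the middle of the barrel. Starts lying on the table, nozzle towards -y of the world within 0.4 rad. About 90 g.
- barrel_center (a point): Middle of the barrel, on its axis (axes as syringe). Barrel 34 mm thick, y -70 to 70 mm; nozzle 12 mm thick to y -92; flange y 70 to 73.5, 50 mm wide (x), 34 tall (z); blue plunger to y 116. Goes in nose-down, tail raised about 8 degrees so that the flange passes over the forks, then is straightened. Held near y +30 the fingers fit the cradle's gap, clear of the clamp post.
- clamp_grip (a point): Centre of the blue T-grip on the clamp bar's post: 34 mm long along the point's x, 14 mm wide along its y (take it there), 16 mm tall; it turns and rises with the bar. On the doser at x 47, y -36 mm; 125 mm above the table at clamp_lift 0. The guide block's rim below it is at 97 mm height, 36 mm wide. The bar reaches 58 mm from the post towards the point's -x.
- clamp_lift (a joint): Height of the bar (m), 0 to 0.032. A spring pulls it down: 5 N at 0, 10 N at 0.032. 0 = down, cradle empty; 0.010 = rubber pad on a seated barrel; 0.020 = parked on the rim of the guide block. The bar (10 mm wide) stands in the block's 13 mm slot, chamfered at the rim: it turns only when lifted above 0.020, and goes down again only when turned to within 0.09 rad of 0.
- clamp_turn (a joint): Turn of the bar about its upright post (rad), -0.12 to 1.7; 0 = across the barrel; positive = counter-clockwise seen from above, the free end swinging towards the nose end. Turned aside means beyond 1.2; let down there it stays parked on the rim (clamp_lift 0.020).
- brush: Bystander: wooden flour brush, 197 mm long, 46 mm tall; origin under its middle
- spice: Bystander: spice jar with a red lid, 45 mm wide, 108 mm tall; origin at the centre of its underside
- shears: Bystander: scissors with green grips lying flat, 206x84x11 mm; origin under their middle
- tape: Bystander: roll of paper tape lying flat, 101 mm wide, 18 mm tall; origin at the centre of its underside
- marker: Bystander: felt marker with a red cap lying flat, 128 mm long, 18 mm thick; origin under its middle

How it is judged (in metres and radians):
On the way, in this order (a step that is already met when the one before it is completed fails the run):
1. the clamp bar is lifted out of its slot and turned aside (value of joint clamp_turn above 1.1 rad and value of joint clamp_lift above 0.017 m), for 0.2 s.
2. the syringe lies seated in the cradle, flange in its slot, while the bar is still aside (x of barrel_center in the frame of cradle_seat between -0.004 and 0.004 m and y of barrel_center in the frame of cradle_seat between -0.004 and 0.0135 m and z of barrel_center in the frame of cradle_seat between -0.004 and 0.004 m and angle between the y axis of syringe and the y axis of doser, either way round below 0.035 rad and angle between the x axis of syringe and the x axis of doser, either way round below 0.15 rad and value of joint clamp_turn above 0.8 rad), for 0.2 s.
At the end, for the whole second after the job is handed in: Barrel within 4 mm of the seat across and in height, and 4 mm noseward to 13.5 mm tailward along it; level and parallel within 0.035 rad (flange down in the slot), ears level within 0.15 rad. Bar across it within 0.12 rad, clamp_lift 0.006 to 0.014, pressing over 2 N; all at rest (x of barrel_center in the frame of cradle_seat between -0.004 and 0.004 m and y of barrel_center in the frame of cradle_seat between -0.004 and 0.0135 m and z of barrel_center in the frame of cradle_seat between -0.004 and 0.004 m and angle between the y axis of syringe and the y axis of doser, either way round below 0.035 rad and angle between the x axis of syringe and the x axis of doser, either way round below 0.15 rad and value of joint clamp_turn between -0.12 and 0.12 rad and value of joint clamp_lift between 0.006 and 0.014 m and contact force between clamp_turn and syringe above 2 N and linear speed of syringe below 0.02 m/s and velocity of joint clamp_lift below 0.02 m/s); the robot touches nothing.
It fails at once if the bar snaps down over the cradle (faster than 0.25 m/s while still more than 8 mm above the seated barrel) (velocity of joint clamp_lift below -0.25 m/s and value of joint clamp_lift above 0.018 m and value of joint clamp_turn below 0.5 rad).
It fails at once if a bystander is shifted by more than 30 mm (distance of any of brush, spice, shears, tape, marker from where it was at the start of the episode above 0.03 m).
It also fails if it takes over 72 s, if anything falls off the work surface, if the arm or the gripper's body presses on something with over 40 N, if the wrist force passes 120 N, or if a joint passes its speed limit or range.

## Working session

There is one attempt and no reset: what is moved stays moved. The work goes in short steps, Python scripts to look and compute and a shell command to move; the robot and the scene stay as the last step left them, time stands still between calls to the robot, and variables do not carry over. Pictures are saved under pics/ and viewed, and the job is handed in when it is done.

```bash
mkdir -p pics
cat > h.py <<'E'
from rig import r
import numpy as np, cv2
def shot(n,fn=None):
    p=r.camera(n)
    if fn: cv2.imwrite('pics/'+fn+'.png',p['pixels'][:,:,::-1])
    return p
def toW(p,uv,z=None,depth=None):
    R,_=cv2.Rodrigues(np.array(p['rvec'],float)); t=np.array(p['tvec'],float).ravel()
    d=np.array([(uv[0]-p['cx'])/p['fx'],(uv[1]-p['cy'])/p['fy'],1.0])
    C=-R.T@t; D=R.T@d
    s=depth if depth is not None else (z-C[2])/D[2]
    return C+s*D
def cloud(p):
    R,_=cv2.Rodrigues(np.array(p['rvec'],float)); t=np.array(p['tvec'],float).ravel()
    v,u=np.mgrid[0:400,0:640]; Z=p['range_z']
    X=np.stack([(u-p['cx'])/p['fx']*Z,(v-p['cy'])/p['fy']*Z,Z],-1)
    return (X-t)@R
def proj(p,P):
    q,_=cv2.projectPoints(np.array([P],float),np.array(p['rvec'],float),np.array(p['tvec'],float),np.array([[p['fx'],0,p['cx']],[0,p['fy'],p['cy']],[0,0,1]],float),None)
    return q.ravel()
E
python3 - <<'E'
from h import *
s=r.sense(); print({k:np.round(v,3) for k,v in s.items()})
for n in ('top','side'):
    p=shot(n,n+'0')
    for q in ['doser','cradle_seat','nose_window','fork_middle','syringe','barrel_center','clamp_grip']:
        try:
            o=r.pinpoint(q,p)[:2]
            for a in o:
                u=a['at']; dep=p['range_z'][int(u[1]),int(u[0])]
                print(n,q,round(a['score'],2),np.round(u),np.round(toW(p,u,depth=dep),1))
        except Exception as e: print(q,e)
E
```

```text
{'clock': np.float64(0.0), 'joint_positions': array([-1.519,  0.246,  1.559, -0.   ,  1.339, -0.174]), 'joint_vel': array([ 0.001, -0.001, -0.002,  0.001, -0.002,  0.001]), 'joint_torque': array([ 1.0000e-03, -4.1583e+01, -3.1460e+01,  6.9000e-02,  3.3000e-02,
       -0.0000e+00]), 'ee_pos': array([ 145.476, -632.891,  204.343]), 'ee_rot': array([-0.001,  0.782, -0.623, -0.001]), 'force': array([-0.337,  0.41 , -0.486]), 'moment': array([ 0.   ,  0.005, -0.004]), 'grip_width': np.float64(94.114)}
top doser 0.84 [235. 231.] [559.4 127.9  37.1]
top doser 0.48 [204. 224.] [579.4 213.8  38.6]
top cradle_seat 0.83 [238. 231.] [558.5 120.2  36.4]
top cradle_seat 0.73 [242. 164.] [752.8 113.3  17.6]
top nose_window 0.59 [260. 236.] [541.9  53.1  86.6]
top fork_middle 0.93 [205. 228.] [569.4 211.9  38.6]
top syringe 0.84 [372. 220.] [ 588.5 -254.8   34.1]
top barrel_center 0.8 [370. 225.] [ 572.3 -246.9   29.3]
top barrel_center 0.54 [445. 235.] [ 544.2 -466.6   -1.2]
top clamp_grip 0.71 [249. 213.] [599.9  75.3 129.4]
top clamp_grip 0.19 [372. 224.] [ 577.1 -253.6   32.8]
side doser 0.74 [378. 277.] [577.8 151.   35.6]
side doser 0.74 [361. 232.] [601.3  88.3 132.4]
side cradle_seat 0.89 [380. 263.] [555.1 116.6  42.7]
side cradle_seat 0.26 [317. 200.] [ 586.8 -231.3   12.9]
side nose_window 0.64 [372. 237.] [551.2  57.7  80.7]
side fork_middle 0.58 [392. 284.] [563.7 191.3  43.8]
side fork_middle 0.29 [305. 168.] [ 548.3 -452.7   -1.6]
side syringe 0.61 [319. 202.] [ 583.4 -226.1    9.3]
side barrel_center 0.92 [315. 196.] [ 590.  -240.6   22.8]
side clamp_grip 0.59 [360. 229.] [516.9 -70.8  -2.2]
```

View pics/top0.png

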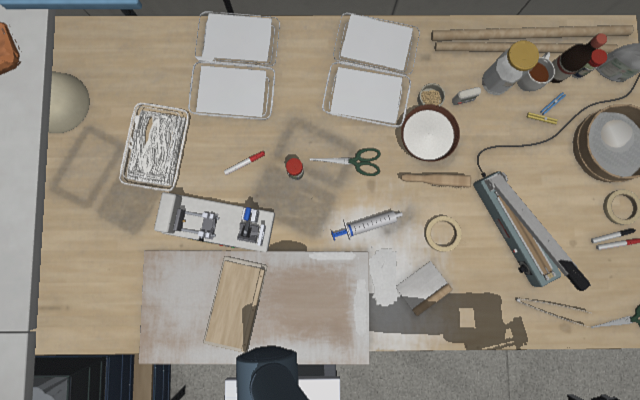

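View pics/side0.png

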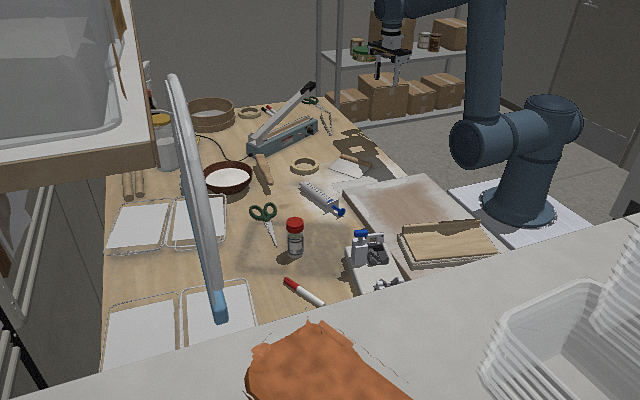

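Run:
```python
from h import *
p=shot('top'); W=cloud(p); cv2.imwrite('pics/topz.png',cv2.resize(p['pixels'][180:265,140:420,::-1],None,fx=2.8,fy=2.8,interpolation=cv2.INTER_CUBIC))
print(p['fx'],toW(p,(320,200),depth=0))
for q in ['doser','syringe','spice','brush','shears','tape','marker']:
    for m in r.cut_out(q,p)[:1]:
        M=m['mask']; P=W[M]; print(q,m['score'],M.sum(),np.percentile(P,[2,50,98],axis=0).round(0).tolist())
        if q=='syringe':
            P=P[P[:,2]>5]; c,(w,h),a=cv2.minAreaRect(P[:,:2].astype(np.float32)); print(c,w,h,a, np.round(cv2.boxPoints((c,(w,h),a))))
        if q=='doser':
            top=P[(P[:,2]>30)&(P[:,2]<45)]; 
            rr=cv2.minAreaRect(P[P[:,2]>25][:,:2].astype(np.float32)); print(rr,cv2.boxPoints(rr).round())
            rr=cv2.minAreaRect(top[:,:2].astype(np.float32)); print(rr,cv2.boxPoints(rr).round())
            g=P[(P[:,2]>110)]; print('high',len(g),g.mean(0) if len(g) else 0)
```

```text
444.3028757805354 [ 501.85998326  -94.94086169 1275.25829985]
doser 0.91 4393 [[514.0, 32.0, 32.0], [585.0, 173.0, 40.0], [652.0, 318.0, 124.0]]
((569.957275390625, 113.26787567138672), (434.86956787109375, 118.12950897216797), 78.876708984375) [[ 470.  -89.]
 [ 586. -111.]
 [ 670.  315.]
 [ 554.  338.]]
((582.3974609375, 175.2239532470703), (294.6687316894531, 117.6218032836914), 78.876708984375) [[496.  42.]
 [612.  19.]
 [669. 308.]
 [553. 331.]]
high 89 [583.85321869  51.92803207 324.25422604]
syringe 0.9 792 [[544.0, -332.0, -2.0], [577.0, -244.0, 29.0], [610.0, -144.0, 37.0]]
(568.8536376953125, -212.5767364501953) 45.80514907836914 266.846923828125 19.921438217163086 [[ 502.  -95.]
 [ 593. -346.]
 [ 636. -330.]
 [ 545.  -79.]]
spice 0.65 315 [[706.0, -61.0, 15.0], [722.0, -39.0, 106.0], [747.0, -18.0, 112.0]]
brush 0.73 713 [[682.0, -528.0, 10.0], [700.0, -451.0, 45.0], [715.0, -343.0, 51.0]]
shears 0.66 589 [[722.0, -278.0, -2.0], [763.0, -223.0, 8.0], [795.0, -104.0, 14.0]]
tape 0.91 685 [[502.0, -504.0, -3.0], [549.0, -461.0, 16.0], [599.0, -407.0, 23.0]]
marker 0.69 724 [[681.0, -529.0, -0.0], [700.0, -449.0, 45.0], [716.0, -343.0, 51.0]]
```

View pics/topz.png

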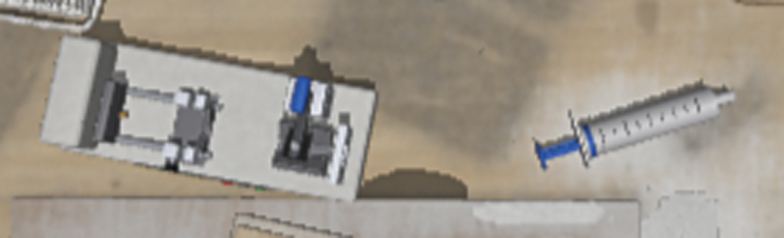

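```bash
for i in 1; do python3 -m jog '[{"xyz":[0.39,0.37,0.08],"dr":[0,0,0.0],"claw":0.094},{"xyz":[0.39,0.37,0.08],"dr":[0,0,0.0],"claw":0.094},{"xyz":[0.39,0.37,0.08],"dr":[0,0,0.0],"claw":0.094},{"xyz":[0.39,0.37,0.08],"dr":[0,0,0.0],"claw":0.094},{"xyz":[0.39,0.37,0.08],"dr":[0,0,0.0],"claw":0.094}]'; done
```

```text
clock: 1.7
ee_pos: [326.1, -461.8, 242.7]
ee_rot: [0.0, 0.782, -0.623, 0.0]
force: [0.5, -0.8, -0.6]
grip_width: 93.8
```

```bash
python3 -m jog '[{"xyz":[0.21,0.20,0.07],"dr":[0,0,0.0],"claw":0.094},{"xyz":[0.21,0.20,0.07],"dr":[0,0,0.0],"claw":0.094},{"xyz":[0.21,0.20,0.07],"dr":[0,0,0.0],"claw":0.094},{"xyz":[0.21,0.20,0.07],"dr":[0,0,0.0],"claw":0.094},{"xyz":[0.21,0.20,0.07],"dr":[0,0,0.0],"claw":0.094}]'
python3 -m jog '[{"xyz":[0.04,0.04,0.02],"dr":[0,0,0.0],"claw":0.094},{"xyz":[0.04,0.04,0.02],"dr":[0,0,0.0],"claw":0.094}]'
python3 - <<'E'
from h import *
p=shot('wrist','w1'); W=cloud(p)
print(r.sense()['ee_pos'],toW(p,(320,200),depth=0))
for q in ['syringe']:
    for m in r.cut_out(q,p)[:1]:
        M=m['mask']; P=W[M]; P=P[P[:,2]>8]; print(len(P),m['score'])
        c,(w,h),a=cv2.minAreaRect(P[:,:2].astype(np.float32)); print(c,w,h,a,cv2.boxPoints((c,(w,h),a)).round())
for q in ['syringe','barrel_center']:
    for a in r.pinpoint(q,p)[:2]: print(q,a['score'],np.round(a['at']),toW(p,a['at'],z=17))
E
```

```text
clock: 2.2
ee_pos: [501.9, -293.9, 301.7]
ee_rot: [0.0, 0.782, -0.623, 0.001]
force: [0.9, -0.7, 0.1]
grip_width: 93.9
clock: 2.4
ee_pos: [544.8, -251.1, 324.0]
ee_rot: [-0.0, 0.784, -0.621, 0.002]
force: [-0.4, -0.5, 1.2]
grip_width: 94.4
[ 544.50603434 -251.42359325  323.71890614] [ 617.76277796 -233.15277104  502.77099761]
2149 0.79
(584.3193969726562, -236.93218994140625) 65.5223388671875 205.96742248535156 19.691436767578125 [[ 519. -151.]
 [ 588. -345.]
 [ 650. -323.]
 [ 580. -129.]]
syringe 0.9 [325. 148.] [ 583.68651646 -250.07231616   17.        ]
syringe 0.32 [13. 87.] [564.80063855 249.49876425  17.        ]
barrel_center 0.75 [324. 155.] [ 573.03112256 -252.26163777   17.        ]
barrel_center 0.29 [450. 101.] [ 701.61462388 -428.03141891   17.        ]
```

View pics/w1.png

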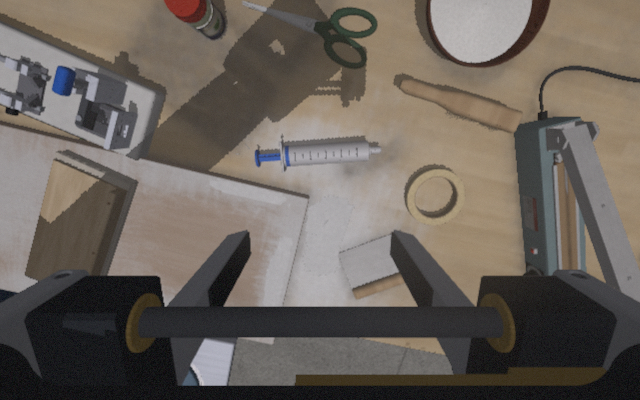

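```bash
python3 -m jog '[{"xyz":[-0.025,0.34,0],"dr":[0,0,-0.43],"claw":0.094},{"xyz":[-0.025,0.34,0],"dr":[0,0,-0.43],"claw":0.094},{"xyz":[-0.025,0.34,0],"dr":[0,0,-0.43],"claw":0.094},{"xyz":[-0.025,0.34,0],"dr":[0,0,-0.43],"claw":0.094},{"xyz":[-0.025,0.34,0],"dr":[0,0,-0.43],"claw":0.094}]'
python3 -m jog '[{"xyz":[-0.01,0.09,0],"dr":[0,0,0],"claw":0.05},{"xyz":[-0.01,0.09,0],"dr":[0,0,0],"claw":0.05},{"xyz":[-0.01,0.09,0],"dr":[0,0,0],"claw":0.05}]'
python3 - <<'E'
from h import *
p=shot('wrist','w2'); W=cloud(p)
np.save('w2.npy',W)
print(r.sense()['ee_pos'],r.sense()['ee_rot'],toW(p,(320,200),depth=0))
m=r.cut_out('doser',p)[0]['mask']; P=W[m]
top=P[(P[:,2]>34)&(P[:,2]<42)]; rr=cv2.minAreaRect(top[:,:2].astype(np.float32)); print(rr,cv2.boxPoints(rr).round())
g=P[P[:,2]>122]; print('grip',len(g),g.min(0),g.max(0),np.median(g,0))
for q,z in [('doser',0),('cradle_seat',66),('nose_window',66),('fork_middle',66),('clamp_grip',125)]:
    for a in r.pinpoint(q,p)[:1]: print(q,a['score'],np.round(a['at']),toW(p,a['at'],z=z).round(1))
E
```

```text
clock: 3.1
ee_pos: [521.8, -5.7, 320.2]
ee_rot: [-0.001, -0.63, 0.777, 0.0]
force: [1.3, 0.2, 0.1]
grip_width: 93.9
clock: 3.4
ee_pos: [510.5, 86.2, 319.4]
ee_rot: [-0.001, -0.631, 0.776, 0.001]
force: [0.1, -0.2, 0.1]
grip_width: 73.4
[511.04740629  84.3174712  319.38696954] [-1.52984106e-03 -6.30023604e-01  7.76574174e-01  6.85490084e-04] [585.23516069  70.56243677 497.56048505]
((577.9736938476562, 169.23753356933594), (281.60565185546875, 115.48846435546875), 79.16097259521484) [[495.  42.]
 [608.  20.]
 [661. 297.]
 [548. 318.]]
grip 383 [580.16361322  70.56243677 122.8651717 ] [613.68092625  90.94300901 497.56048505] [593.86717398  80.07333061 131.95951273]
doser 0.73 [292. 146.] [557.9 124.5   0. ]
cradle_seat 0.76 [292. 149.] [557.2 118.6  66. ]
nose_window 0.85 [337. 146.] [548.7  53.   66. ]
fork_middle 0.62 [234. 152.] [571.8 204.1  66. ]
clamp_grip 0.92 [307. 115.] [598.   84.8 125. ]
```

View pics/w2.png

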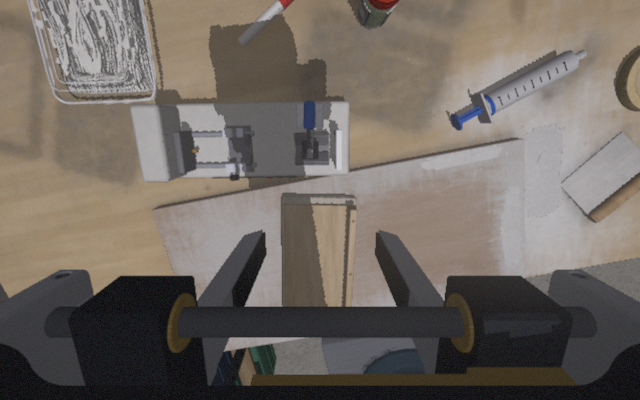

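Run:
```python
from h import *
for n in ('wrist','top'):
    p=shot(n); W=cloud(p); c=p['pixels'].astype(int); R,_=cv2.Rodrigues(np.array(p['rvec'],float))
    B=(c[...,2]>c[...,0]+50)&(c[...,2]>c[...,1]+25)
    B&=(W[...,2]>126)&(W[...,2]<145)&(abs(W[...,0]-597)<45)&(abs(W[...,1]-80)<45)
    P=W[B]; rr=cv2.minAreaRect(P[:,:2].astype(np.float32)); print(n,len(P),P.mean(0).round(1),rr)
    # nose plate bridge top z 84, plinth
    A=W.reshape(-1,3); a=-0.192; O=np.array([558.5,126]); X=np.array([np.cos(a),np.sin(a)]); Y=np.array([-X[1],X[0]])
    d=np.c_[(A[:,:2]-O)@X,(A[:,:2]-O)@Y,A[:,2]]
    s=d[(abs(d[:,2]-84)<4)&(abs(d[:,0])<20)&(d[:,1]>-100)&(d[:,1]<-50)]; print('bridge',len(s),s.min(0) if len(s) else 0,s.max(0) if len(s) else 0)
    s=d[(abs(d[:,2]-98)<4)&(d[:,1]>130)&(d[:,1]<220)&(abs(d[:,0])<100)]; print('motor',np.percentile(s,[1,99],axis=0).round(1) if len(s) else 0)
    s=d[(abs(d[:,2]-38)<4)&(d[:,1]>-130)&(d[:,1]<220)&(abs(d[:,0])<100)]; print('plinth',np.percentile(s,[.5,99.5],axis=0).round(1))
    if len(s): 
        for lo,hi in ((-45,-20),(-20,20),(20,70)):
            t=s[(s[:,0]>lo)&(s[:,0]<hi)]; print('nose edge',np.percentile(t[:,1],[.5,99.5]))
    s=d[(d[:,2]>56)&(d[:,2]<70)&(d[:,1]>50)&(d[:,1]<110)&(abs(d[:,0])<45)]; print('fork',len(s),np.percentile(s,[2,98],axis=0).round(1) if len(s) else 0)
```

```text
wrist 0 [nan nan nan] ((0.0, 0.0), (0.0, 0.0), 0.0)
bridge 163 [-19.73759408 -79.39936115  81.27058843] [ 19.98999581 -72.01530613  86.16041972]
motor [[-39.  165.8  94.2]
 [ 62.3 202.6  99.1]]
plinth [[-77.4 -93.4  34.3]
 [ 68.  173.6  41.7]]
nose edge [-93.48377137 167.00389546]
nose edge [-93.41147754 148.35181568]
nose edge [-93.22846091 171.17106584]
fork 382 [[-41.4  58.4  56.4]
 [ 30.9  94.4  62.8]]
top 53 [599.3  81.4 132.5] ((599.5955810546875, 81.57025146484375), (10.93040943145752, 30.005720138549805), 75.96540069580078)
bridge 20 [  3.44409871 -78.09961724  81.93509166] [ 19.59539041 -70.41128307  87.63318169]
motor [[  0.4 166.5  94.3]
 [ 66.6 204.  101.7]]
plinth [[ -74.7 -119.2   34.1]
 [  81.5  201.1   41.8]]
nose edge [-129.58776934  -42.45202998]
nose edge [-93.0698072  148.47921614]
nose edge [-92.30887835 167.30014481]
fork 51 [[22.6 62.1 56.5]
 [34.6 95.4 65.4]]<stdin>:6: RuntimeWarning: Mean of empty slice.
  ret = um.true_divide(
```

```bash
python3 -m jog '[{"xyz":[0.088,-0.003,-0.1],"dr":[0,0,0.016],"claw":0.05},{"xyz":[0.088,-0.003,-0.1],"dr":[0,0,0.016],"claw":0.05},{"xyz":[0.088,-0.003,-0.16],"dr":[0,0,0.016],"claw":0.05},{"xyz":[0.088,-0.003,-0.16],"dr":[0,0,0.016],"claw":0.05},{"xyz":[0.088,-0.003,-0.165],"dr":[0,0,0.016],"claw":0.05}]'
python3 - <<'E'
from h import *
p=shot('wrist','w3'); s=r.sense(); print(s['ee_pos'])
for a in r.pinpoint('clamp_grip',p)[:1]: print(a['score'],np.round(a['at']),toW(p,a['at'],z=125).round(1))
print(proj(p,(599,81.5,133)))
E
```

```text
clock: 4.35
ee_pos: [597.1, 79.6, 149.1]
ee_rot: [-0.005, -0.635, 0.773, 0.004]
force: [-0.1, 0.0, -0.8]
grip_width: 49.9
[598.0605885   79.8089639  151.56031527]
0.55 [315. 227.] [599.2  82.7 125. ]
[316.95772308 230.92651247]
```

View pics/w3.png

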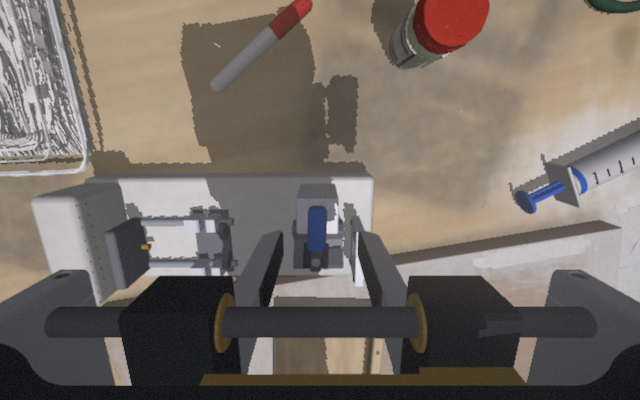

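```bash
python3 -m jog '[{"xyz":[0.001,0.002,-0.02],"dr":[0,0,0.0],"claw":0.05},{"xyz":[0.001,0.002,-0.043],"dr":[0,0,0.0],"claw":0.05},{"xyz":[0.001,0.002,-0.043],"dr":[0,0,0.0],"claw":0.03},{"xyz":[0.001,0.002,-0.043],"dr":[0,0,0.0],"claw":0.005},{"xyz":[0.001,0.002,-0.043],"dr":[0,0,0.0],"claw":0.005}]'
python3 -m jog '[{"xyz":[0,0,0],"dr":[0,0,0.0],"claw":0.005},{"xyz":[0,0,0],"dr":[0,0,0.0],"claw":0.005},{"xyz":[0,0,0],"dr":[0,0,0.0],"claw":0.005}]'
```

```text
clock: 4.95
ee_pos: [602.1, 81.8, 114.5]
ee_rot: [-0.0, -0.635, 0.773, -0.0]
force: [-0.2, 0.4, -0.3]
grip_width: 29.5
clock: 5.25
ee_pos: [603.4, 81.3, 116.5]
ee_rot: [0.001, -0.635, 0.773, -0.002]
force: [-0.7, -1.8, 6.1]
grip_width: 13.5
```

```bash
python3 -m jog '[{"xyz":[0,0,0],"dr":[0,0,0.0],"claw":0.03},{"xyz":[-0.003,0,0],"dr":[0,0,0.0],"claw":0.03},{"xyz":[-0.003,0,-0.009],"dr":[0,0,0.0],"claw":0.03},{"xyz":[-0.003,0,-0.009],"dr":[0,0,0.0],"claw":0.03},{"xyz":[-0.003,0,-0.009],"dr":[0,0,0.0],"claw":0.005}]'
python3 -m jog '[{"xyz":[0,0,0],"dr":[0,0,0.0],"claw":0.005},{"xyz":[0,0,0],"dr":[0,0,0.0],"claw":0.005},{"xyz":[0,0,0],"dr":[0,0,0.0],"claw":0.005}]'
python3 -c "
from h import *
s=r.sense();print(s['ee_pos'],s['force'],s['grip_width'])"
```

```text
clock: 5.75
ee_pos: [599.7, 81.4, 106.5]
ee_rot: [0.0, -0.635, 0.773, -0.001]
force: [-0.3, -0.1, -0.3]
grip_width: 24.8
clock: 6.05
ee_pos: [599.6, 81.7, 106.2]
ee_rot: [0.0, -0.635, 0.773, -0.001]
force: [-0.3, 1.0, -1.3]
grip_width: 14.1
[599.57617664  81.67280111 106.24640145] [-0.31074309  1.00995337 -1.26633072] 14.085699616615013
```

Gripped at centre. Lift 28 mm.

```bash
python3 -m jog '[{"xyz":[0,0,0.006],"dr":[0,0,0.0],"claw":0.005},{"xyz":[0,0,0.014],"dr":[0,0,0.0],"claw":0.005},{"xyz":[0,0,0.022],"dr":[0,0,0.0],"claw":0.005},{"xyz":[0,0,0.028],"dr":[0,0,0.0],"claw":0.005},{"xyz":[0,0,0.028],"dr":[0,0,0.0],"claw":0.005}]'
```

```text
clock: 6.55
ee_pos: [599.3, 81.7, 134.7]
ee_rot: [-0.0, -0.635, 0.773, -0.001]
force: [3.5, 0.6, -11.1]
grip_width: 13.7
```

```bash
python3 -m jog '[{"xyz":[0,0,0],"dr":[0,0,0.13],"claw":0.005},{"xyz":[0,0,0],"dr":[0,0,0.26],"claw":0.005},{"xyz":[0,0,0],"dr":[0,0,0.4],"claw":0.005},{"xyz":[0,0,0],"dr":[0,0,0.54],"claw":0.005},{"xyz":[0,0,0],"dr":[0,0,0.68],"claw":0.005}]'
python3 -m jog '[{"xyz":[0,0,0],"dr":[0,0,0.14],"claw":0.005},{"xyz":[0,0,0],"dr":[0,0,0.28],"claw":0.005},{"xyz":[0,0,0],"dr":[0,0,0.42],"claw":0.005},{"xyz":[0,0,0],"dr":[0,0,0.56],"claw":0.005},{"xyz":[0,0,0],"dr":[0,0,0.7],"claw":0.005}]'
python3 -m jog '[{"xyz":[0,0,0],"dr":[0,0,0.09],"claw":0.005},{"xyz":[0,0,0],"dr":[0,0,0.09],"claw":0.005}]'
```

```text
clock: 7.05
ee_pos: [599.1, 82.2, 134.2]
ee_rot: [-0.001, 0.858, -0.514, 0.0]
force: [3.8, 3.0, -10.1]
grip_width: 13.9
clock: 7.55
ee_pos: [598.8, 82.6, 133.6]
ee_rot: [-0.001, 0.983, -0.186, -0.0]
force: [3.1, 2.7, -9.9]
grip_width: 14.1
clock: 7.75
ee_pos: [598.6, 82.8, 133.1]
ee_rot: [-0.001, 0.99, -0.142, -0.0]
force: [3.9, 1.9, -9.9]
grip_width: 13.7
```

```bash
python3 -m jog '[{"xyz":[0,0,-0.002],"dr":[0,0,0.0],"claw":0.005},{"xyz":[0,0,-0.005],"dr":[0,0,0.0],"claw":0.005},{"xyz":[0,0,-0.0075],"dr":[0,0,0.0],"claw":0.005},{"xyz":[0,0,-0.0075],"dr":[0,0,0.0],"claw":0.005}]'
python3 -c "
from h import *
p=shot('wrist','w4')"
```

```text
clock: 8.15
ee_pos: [598.8, 82.8, 126.2]
ee_rot: [-0.001, 0.99, -0.142, -0.0]
force: [1.2, 0.8, -5.0]
grip_width: 13.6
```

View pics/w4.png

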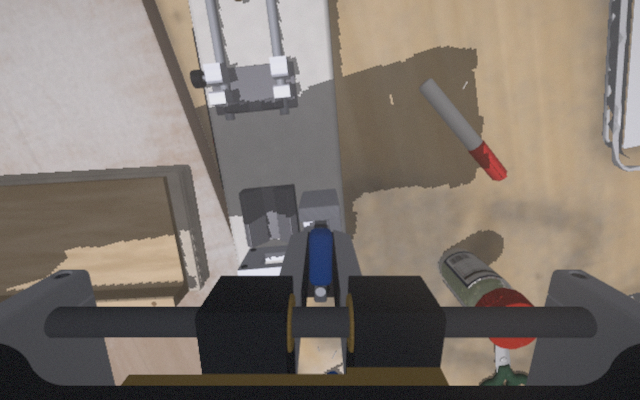

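```bash
python3 -m jog '[{"xyz":[0,0,-0.001],"dr":[0,0,0.0],"claw":0.04},{"xyz":[0,0,-0.001],"dr":[0,0,0.0],"claw":0.04},{"xyz":[0,0,0],"dr":[0,0,0.0],"claw":0.04},{"xyz":[0,0,0.04],"dr":[0,0,0.0],"claw":0.04},{"xyz":[0,0,0.08],"dr":[0,0,0.0],"claw":0.06}]'
python3 -m jog '[{"xyz":[0,0,0.05],"dr":[0,0,0.0],"claw":0.06},{"xyz":[-0.02,0.0,0.1],"dr":[0,0,0.0],"claw":0.06},{"xyz":[-0.05,0.0,0.12],"dr":[0,0,0.0],"claw":0.09}]'
python3 - <<'E'
from h import *
p=shot('wrist','w5'); W=cloud(p); A=W.reshape(-1,3); a=-0.192; O=np.array([559,126]); X=np.array([np.cos(a),np.sin(a)]); Y=np.array([-X[1],X[0]])
d=np.concatenate([((W[...,:2]-O)@X)[...,None],((W[...,:2]-O)@Y)[...,None],W[...,2:]],-1)
print(r.sense()['ee_pos'])
for sx in (-1,1):
    m=(d[...,0]*sx>18)&(d[...,0]*sx<36)&(d[...,1]>55)&(d[...,1]<105)&(d[...,2]>50)&(d[...,2]<72)
    s=d[m]; print(sx,len(s)); h,e=np.histogram(s[:,1],bins=np.arange(55,105,2)); 
    for i in range(len(h)):
        if h[i]: 
            t=s[(s[:,1]>=e[i])&(s[:,1]<e[i+1])]; print(e[i],h[i],t[:,2].mean().round(1),np.round([t[:,0].min(),t[:,0].max()],1))
g=d[(d[...,2]>140)&(d[...,2]<160)&(abs(d[...,0]-47)<40)&(abs(d[...,1]+36)<40)]; print(len(g),np.percentile(g,[2,98],axis=0) if len(g) else 0)
cv2.imwrite('pics/w5.png',p['pixels'][:,:,::-1])
E
```

```text
clock: 8.7
ee_pos: [597.8, 82.7, 206.3]
ee_rot: [-0.001, 0.99, -0.142, -0.002]
force: [1.7, 0.6, 1.3]
grip_width: 44.8
clock: 9.0
ee_pos: [549.3, 82.3, 332.0]
ee_rot: [-0.001, 0.99, -0.142, 0.002]
force: [0.2, 0.6, 0.6]
grip_width: 64.9
[546.82325291  82.93959892 335.64876306]
-1 202
57 5 55.9 [-23.9 -18.8]
59 6 58.0 [-24.8 -18.5]
61 8 58.3 [-24.6 -18.3]
63 11 58.7 [-31.4 -18.2]
65 15 60.6 [-32.8 -18. ]
67 13 60.9 [-32.7 -20.5]
69 13 61.3 [-32.3 -20.2]
71 13 60.9 [-32.  -20.1]
73 10 59.8 [-31.8 -20.1]
79 9 55.5 [-32.7 -20.7]
81 16 60.6 [-32.4 -20.4]
83 14 60.1 [-35.9 -20.2]
85 13 59.1 [-35.7 -20.1]
87 17 59.8 [-35.4 -20.1]
89 15 60.5 [-32.7 -20. ]
91 13 60.2 [-32.6 -20. ]
93 11 60.7 [-32.3 -20.5]
1 190
57 7 55.9 [18.7 23.2]
59 4 57.6 [18.8 23.3]
61 8 57.9 [18.9 23.6]
63 7 59.5 [19.2 31.1]
65 12 60.8 [19.3 31.3]
67 13 61.0 [19.4 31.4]
69 15 61.2 [19.7 31.4]
71 12 61.1 [19.7 31.7]
73 10 60.2 [20.  31.9]
79 9 56.2 [19.4 31.2]
81 13 60.8 [19.2 31. ]
83 14 60.5 [19.4 31.2]
85 13 60.6 [19.5 31.3]
87 14 61.1 [19.7 31.4]
89 13 61.0 [19.9 31.6]
91 15 61.1 [20.1 31.8]
93 11 60.2 [18.8 30.4]
299 [[ 38.99376822 -51.41149814 143.7051372 ]
 [ 53.30278319 -19.68834755 153.43008378]]
```

View pics/w5.png

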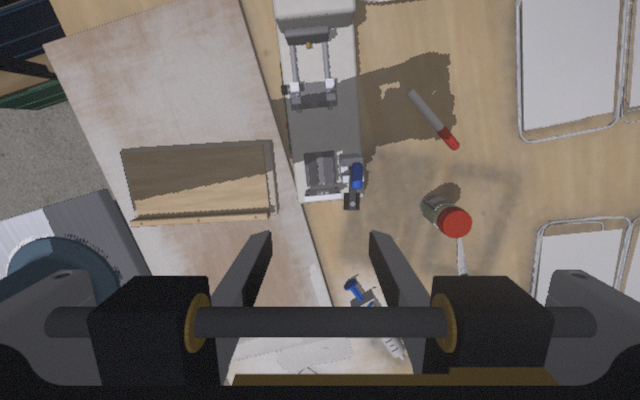

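```bash
python3 -m jog '[{"xyz":[0.02,-0.37,-0.03],"dr":[0,0,0.57],"claw":0.075},{"xyz":[0.02,-0.37,-0.03],"dr":[0,0,0.57],"claw":0.075},{"xyz":[0.02,-0.37,-0.03],"dr":[0,0,0.57],"claw":0.075},{"xyz":[0.02,-0.37,-0.03],"dr":[0,0,0.57],"claw":0.075},{"xyz":[0.02,-0.37,-0.03],"dr":[0,0,0.57],"claw":0.075}]'
python3 -m jog '[{"xyz":[0.01,-0.12,-0.04],"dr":[0,0,0],"claw":0.075},{"xyz":[0.01,-0.12,-0.04],"dr":[0,0,0],"claw":0.075},{"xyz":[0.01,-0.12,-0.04],"dr":[0,0,0],"claw":0.075}]'
python3 - <<'E'
from h import *
p=shot('wrist','w6'); W=cloud(p)
s=r.sense(); print(s['ee_pos'],s['ee_rot'])
m=r.cut_out('syringe',p)[0]; P=W[m['mask']]; 
B=P[(P[:,2]>24)&(P[:,2]<38)]; print(len(P),len(B),B.mean(0))
vx,vy,x0,y0=cv2.fitLine(B[:,:2].astype(np.float32),cv2.DIST_HUBER,0,.01,.01).ravel(); 
if vy<0: vx,vy=-vx,-vy
print('yaw',np.arctan2(-vx,vy))
u=np.array([vx,vy]); n=np.array([vy,-vx]); A=(P[:,:2]-[x0,y0])
t=A@u; w=A@n
for lo in range(int(t.min()),int(t.max())+1,8):
    k=(t>=lo)&(t<lo+8)
    if k.sum()>3: print(lo,k.sum(),w[k].min().round(1),w[k].max().round(1),P[k,2].max().round(1))
print('x0',x0,y0,u)
for q,z in (('syringe',0),('barrel_center',17)):
    for a in r.pinpoint(q,p)[:1]: print(q,a['score'],np.round(a['at']),toW(p,a['at'],z=z))
E
```

```text
clock: 9.55
ee_pos: [559.9, -152.6, 313.9]
ee_rot: [-0.002, 0.99, 0.144, 0.003]
force: [0.8, 0.2, 0.0]
grip_width: 74.9
clock: 9.85
ee_pos: [569.0, -275.8, 272.5]
ee_rot: [-0.002, 0.99, 0.142, 0.003]
force: [-0.5, 0.1, 0.2]
grip_width: 74.5
[ 568.39710601 -278.17004966  270.85985001] [-0.00210039  0.98997109  0.14124456  0.00167324]
2637 2061 [ 574.2934802  -245.63993624   30.59897255]
yaw 0.2968913
-99 35 -4.7 6.3 22.6
-91 37 -4.7 6.3 22.8
-83 49 -15.6 17.0 33.6
-75 109 -15.6 17.2 34.1
-67 116 -15.5 17.2 34.1
-59 112 -15.4 17.1 34.2
-51 110 -15.3 17.0 35.1
-43 109 -15.2 15.1 34.8
-35 115 -15.1 15.1 35.1
-27 107 -14.9 15.0 34.8
-19 115 -13.4 16.8 34.8
-11 118 -14.8 16.7 35.4
-3 131 -16.1 16.7 34.8
5 118 -16.0 16.5 34.4
13 135 -17.4 16.5 35.4
21 142 -17.4 16.6 34.6
29 125 -17.2 16.4 34.8
37 138 -17.1 16.4 34.8
45 147 -15.5 16.4 451.2
53 138 -15.3 19.3 35.1
61 119 -22.2 22.3 36.5
69 51 -5.1 6.4 24.1
77 52 -5.0 6.4 23.9
85 52 -5.0 6.5 23.9
93 58 -4.9 6.4 25.2
101 96 -13.2 12.0 32.2
x0 573.99695 -245.65776 [-0.29254892  0.95625055]
syringe 0.68 [329. 161.] [ 575.86678498 -250.545203      0.        ]
barrel_center 0.64 [328. 165.] [ 576.1428195  -253.98497625   17.        ]
```

View pics/w6.png

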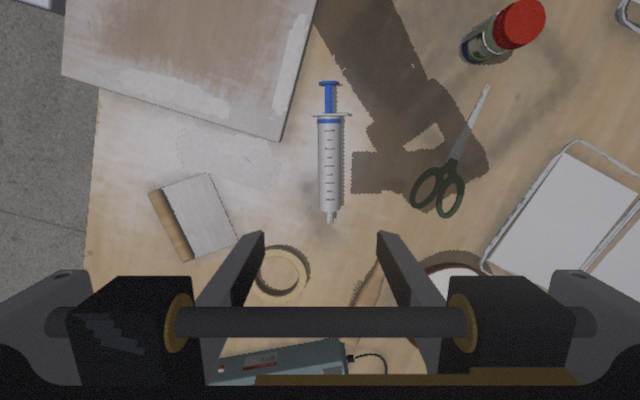

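```bash
python3 -m jog '[{"xyz":[-0.001,0.054,-0.05],"dr":[0,0,0.012],"claw":0.07},{"xyz":[-0.001,0.054,-0.1],"dr":[0,0,0.012],"claw":0.07},{"xyz":[-0.001,0.054,-0.15],"dr":[0,0,0.012],"claw":0.07},{"xyz":[-0.001,0.054,-0.2],"dr":[0,0,0.012],"claw":0.07},{"xyz":[-0.001,0.054,-0.21],"dr":[0,0,0.012],"claw":0.07}]'
python3 - <<'E'
from h import *
p=shot('wrist','w7'); s=r.sense(); print(s['ee_pos'],s['ee_rot'])
E
```

```text
clock: 10.55
ee_pos: [567.2, -215.3, 60.9]
ee_rot: [-0.004, 0.989, 0.151, 0.002]
force: [-0.5, 0.5, -0.1]
grip_width: 70.2
[ 565.03915491 -214.30313049   57.20352218] [-5.60398942e-03  9.88606391e-01  1.50418057e-01 -6.37849983e-04]
```

View pics/w7.png

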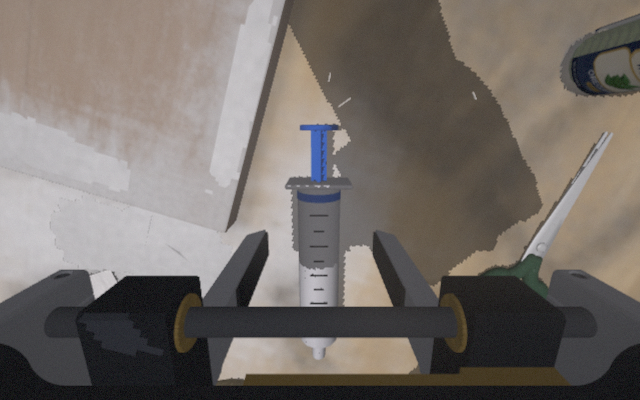

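```bash
python3 -m jog '[{"xyz":[0.002,-0.009,0],"dr":[0,0,0],"claw":0.07},{"xyz":[0.002,-0.009,0],"dr":[0,0,0],"claw":0.07},{"xyz":[0.002,-0.009,0],"dr":[0,0,0],"claw":0.07}]'
```

```text
clock: 10.9
ee_pos: [568.8, -224.2, 60.0]
ee_rot: [-0.004, 0.989, 0.15, 0.001]
force: [-0.1, -0.4, 0.1]
grip_width: 70.2
```

```bash
python3 -m jog '[{"xyz":[-0.001,0,-0.03],"dr":[0,0,0],"claw":0.07},{"xyz":[-0.001,0,-0.05],"dr":[0,0,0],"claw":0.07},{"xyz":[-0.001,0,-0.056],"dr":[0,0,0],"claw":0.07},{"xyz":[-0.001,0,-0.056],"dr":[0,0,0],"claw":0.07},{"xyz":[-0.001,0,-0.056],"dr":[0,0,0],"claw":0.06}]'
```

```text
clock: 11.4
ee_pos: [569.0, -224.9, 5.8]
ee_rot: [-0.003, 0.989, 0.151, 0.002]
force: [-0.2, -0.2, -0.1]
grip_width: 64.8
```

```bash
python3 -m jog '[{"xyz":[-0.001,0.001,-0.002],"dr":[0,0,0],"claw":0.03},{"xyz":[-0.001,0.001,-0.002],"dr":[0,0,0],"claw":0.02},{"xyz":[-0.001,0.001,-0.002],"dr":[0,0,0],"claw":0.02},{"xyz":[-0.001,0.001,-0.002],"dr":[0,0,0],"claw":0.02},{"xyz":[-0.001,0.001,-0.002],"dr":[0,0,0],"claw":0.02}]'
python3 -m jog '[{"xyz":[0,0,0.0],"dr":[0,0,0],"claw":0.02},{"xyz":[0,0,0.02],"dr":[0,0,0],"claw":0.02},{"xyz":[0,0,0.06],"dr":[0,0,0],"claw":0.02},{"xyz":[0,0,0.09],"dr":[0,0,0],"claw":0.02},{"xyz":[0,0,0.09],"dr":[0,0,0],"claw":0.02}]'
python3 - <<'E'
from h import *
p=shot('wrist','w8'); s=r.sense(); print(s['ee_pos'],s['ee_rot'],s['force'],s['moment'])
p=shot('side','s8')
cv2.imwrite('pics/s8.png',cv2.resize(p['pixels'][120:300,250:450,::-1],None,fx=3.5,fy=3.2,interpolation=cv2.INTER_CUBIC))
E
```

```text
clock: 11.9
ee_pos: [568.2, -224.0, 4.1]
ee_rot: [-0.003, 0.989, 0.15, 0.002]
force: [-0.3, 0.0, 2.1]
grip_width: 33.1
clock: 12.4
ee_pos: [571.1, -225.8, 99.1]
ee_rot: [-0.0, 0.989, 0.151, 0.006]
force: [0.5, -0.9, -0.3]
grip_width: 33.3
[ 569.49556834 -224.82436411   96.16799803] [-0.00163599  0.98859646  0.1505265   0.00401623] [-0.07985304 -0.53721534 -1.38027006] [-0.01744413 -0.05073098  0.00050206]
```

View pics/w8.png

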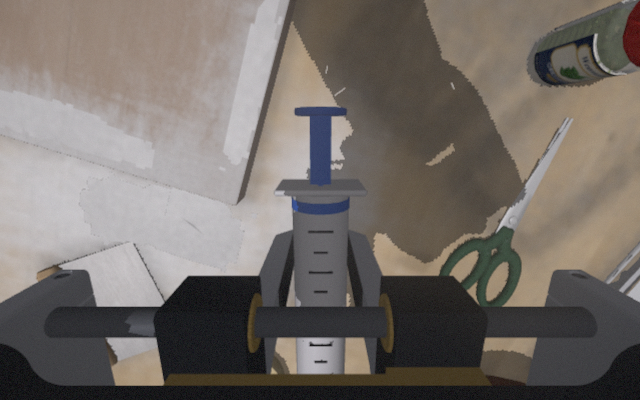

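View pics/s8.png

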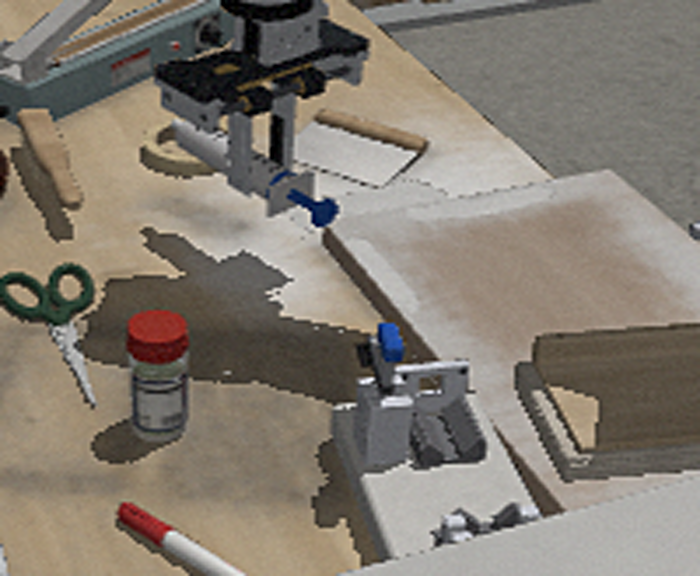

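```bash
cat >> h.py <<'E'
from scipy.spatial.transform import Rotation as Rn
def syr(p,s,verbose=True):
    """syringe in tool frame: coordinates (tool x, -tool y = syr y, up from TCP)"""
    W=cloud(p); q=s['ee_rot']; T=Rn.from_quat([q[1],q[2],q[3],q[0]])
    L=T.inv().apply((W.reshape(-1,3)-s['ee_pos'])).reshape(400,640,3)*[1,-1,-1]
    c=p['pixels'].astype(int)
    return L,c
E
python3 - <<'E'
from h import *
p=shot('wrist'); s=r.sense(); L,c=syr(p,s)
m=(abs(L[...,0])<32)&(L[...,1]>5)&(L[...,1]<100)&(L[...,2]>-15)&(L[...,2]<45)
P=L[m]
for lo in range(6,100,4):
    k=P[(P[:,1]>=lo)&(P[:,1]<lo+4)]
    if len(k)>3: 
        t=k[k[:,2]>np.percentile(k[:,2],85)]
        print(lo,len(k),k[:,0].min().round(1),k[:,0].max().round(1),'top',np.percentile(k[:,2],95).round(1), 'xtop',t[:,0].mean().round(1))
f=P[(abs(P[:,0])>19)&(abs(P[:,0])<26)]; print('flange',len(f),np.percentile(f,[5,50,95],axis=0).round(1))
e=P[(P[:,1]>70)]; b=c[m]; bl=P[(b[:,2]>b[:,0]+60)&(P[:,1]>50)]; print('plunger end',np.percentile(bl[:,1],[90,98,100]), np.median(bl[:,2]))
E
```

```text
6 1588 -28.9 28.6 top 43.2 xtop 0.2
10 360 -17.1 16.8 top 30.7 xtop -0.1
14 359 -16.9 16.8 top 30.6 xtop -0.1
18 365 -16.7 16.5 top 30.9 xtop -0.4
22 375 -16.6 16.4 top 30.6 xtop -0.2
26 368 -16.9 16.6 top 30.8 xtop -0.4
30 401 -16.8 16.6 top 31.0 xtop -0.7
34 396 -16.9 16.7 top 30.8 xtop -0.3
38 555 -25.0 24.9 top 31.2 xtop -1.4
42 973 -24.6 24.3 top 30.1 xtop -0.6
46 140 -6.2 5.4 top 19.8 xtop -0.1
50 149 -6.2 5.4 top 19.8 xtop -0.3
54 146 -6.1 5.3 top 19.8 xtop -0.2
58 146 -6.1 5.3 top 19.5 xtop 0.2
62 158 -6.1 5.9 top 19.9 xtop -0.1
66 165 -6.0 5.8 top 19.7 xtop -0.2
70 164 -6.0 5.8 top 19.8 xtop -0.2
74 160 -5.9 5.8 top 20.0 xtop -0.2
78 291 -14.0 14.1 top 27.3 xtop 0.4
82 298 -13.8 13.9 top 27.9 xtop -0.4
flange 1040 [[-24.9   8.5   4.8]
 [ 19.    9.   27.5]
 [ 25.   42.5  43.2]]Traceback (most recent call last):
  File "<stdin>", line 11, in <module>
    return _quantile_unchecked(
        a, q, axis, out, overwrite_input, method, keepdims, weights)
    return _ureduce(a,
                    func=_quantile_ureduce_func,
    ...<5 lines>...
                    overwrite_input=overwrite_input,
                    method=method)
    r = func(a, **kwargs)
    result = _quantile(arr,
                       quantiles=q,
    ...<2 lines>...
                       out=out,
                       weights=wgt)
    slices_having_nans = np.isnan(arr[-1, ...])
                                  ~~~^^^^^^^^^
IndexError: index -1 is out of bounds for axis 0 with size 0
```

```bash
python3 -m jog '[{"xyz":[0,0.03,0.05],"dr":[0,0,-0.1],"claw":0.02},{"xyz":[0,0.07,0.09],"dr":[0,0,-0.2],"claw":0.02},{"xyz":[0,0.115,0.11],"dr":[0,0,-0.3],"claw":0.02},{"xyz":[0,0.16,0.11],"dr":[0,0,-0.4],"claw":0.02},{"xyz":[0,0.2,0.11],"dr":[0,0,-0.49],"claw":0.02}]'
python3 -m jog '[{"xyz":[0,0.045,0.0],"dr":[0,0,0],"claw":0.02},{"xyz":[0,0.09,0.0],"dr":[0,0,0],"claw":0.02},{"xyz":[0,0.135,0.0],"dr":[0,0,0],"claw":0.02},{"xyz":[0,0.18,0.0],"dr":[0,0,0],"claw":0.02},{"xyz":[0,0.2,0.0],"dr":[0,0,0],"claw":0.02}]'
python3 -m jog '[{"xyz":[0,0,0.0],"dr":[0,0,0],"claw":0.02},{"xyz":[0,0.0,0.0],"dr":[0,0,0],"claw":0.02}]'
cat >> h.py <<'E'
YAW=-0.192; O3=np.array([559.,126.,0]); SL=30.5; UP=13.7
def plan(B,th,yaw=YAW,roll=0):
    """B barrel centre in doser mm; th tail-up pitch; gives xyz shift (m) and dr from current pose"""
    s=r.sense(); q=s['ee_rot']; T=Rn.from_quat([q[1],q[2],q[3],q[0]])
    D=Rn.from_euler('z',yaw)
    S=D*Rn.from_rotvec([th,0,0])
    tcp=O3+D.apply(B)+S.apply([0,SL,-UP])
    Tt=S*Rn.from_euler('x',np.pi)
    dr=(Tt*T.inv()).as_rotvec()
    if abs(np.linalg.norm(dr))>2: Tt=Tt*Rn.from_euler('z',np.pi); dr=(Tt*T.inv()).as_rotvec()
    print('tcp',s['ee_pos'].round(1),'tgt',tcp.round(1),'shift',((tcp-s['ee_pos'])/1000).round(4),'dr',dr.round(3),'F',np.round(s['force'],1),'M',np.round(s['moment'],2))
def where():
    s=r.sense(); q=s['ee_rot']; T=Rn.from_quat([q[1],q[2],q[3],q[0]]); D=Rn.from_euler('z',YAW)
    S=T*Rn.from_euler('x',-np.pi)
    for k in (0,1):
        if (D.inv()*S).magnitude()>2: S=T*Rn.from_euler('z',np.pi)*Rn.from_euler('x',-np.pi)
    B=D.inv().apply(s['ee_pos']-S.apply([0,SL,-UP])-O3)
    print('B doser',B.round(1),'rot',(D.inv()*S).as_rotvec().round(3),'F doser',D.inv().apply(s['force']).round(1),'M',D.inv().apply(s['moment']).round(2),'w',round(s['grip_width'],1),'t',s['clock'])
E
python3 -c "
from h import *
where(); plan([0,25.5,150],0.13)"
```

```text
clock: 13.05
ee_pos: [566.8, -21.6, 201.9]
ee_rot: [-0.004, 0.995, -0.096, 0.002]
force: [0.9, 0.4, -1.0]
grip_width: 33.3
clock: 13.55
ee_pos: [564.9, 181.5, 199.0]
ee_rot: [-0.003, 0.996, -0.094, -0.0]
force: [-0.1, -0.6, -1.5]
grip_width: 33.4
clock: 13.75
ee_pos: [563.6, 181.4, 196.4]
ee_rot: [-0.003, 0.996, -0.094, -0.003]
force: [0.2, -0.3, -0.3]
grip_width: 33.4
B doser [ -5.9  24.7 210. ] rot [0.005 0.006 0.004] F doser [ 0.3 -0.3 -0.3] M [-0.03 -0.06 -0.05] w 33.4 t 13.75
tcp [563.6 181.4 196.4] tgt [570.  182.5 140.4] shift [ 0.0064  0.001  -0.0561] dr [ 0.122 -0.029 -0.004] F [ 0.2 -0.3 -0.3] M [-0.04 -0.05 -0.05]
```

```bash
python3 -m jog '[{"xyz":[0.003,0.001,-0.02],"dr":[0.06,-0.015,-0.002],"claw":0.02},{"xyz":[0.006,0.001,-0.04],"dr":[0.122,-0.029,-0.004],"claw":0.02},{"xyz":[0.006,0.001,-0.056],"dr":[0.122,-0.029,-0.004],"claw":0.02},{"xyz":[0.006,0.001,-0.056],"dr":[0.122,-0.029,-0.004],"claw":0.02},{"xyz":[0.006,0.001,-0.056],"dr":[0.122,-0.029,-0.004],"claw":0.02}]'
python3 - <<'E'
from h import *
where(); plan([0,25.5,110],0.13)
p=shot('wrist','w9'); W=cloud(p)
A=W; D=Rn.from_euler('z',YAW); d=D.inv().apply((W-O3).reshape(-1,3)).reshape(W.shape)
for sx in (-1,1):
    m=(d[...,0]*sx>20)&(d[...,0]*sx<32)&(d[...,1]>55)&(d[...,1]<105)&(d[...,2]>50)&(d[...,2]<70)
    s=d[m]; h,e=np.histogram(s[:,1],bins=np.arange(60,100,1)); print(sx,[(int(a),int(b),round(float(s[(s[:,1]>=a)&(s[:,1]<a+1),2].mean()),0)) for a,b in zip(e,h) if b])
E
```

```text
clock: 14.25
ee_pos: [569.7, 182.0, 140.4]
ee_rot: [-0.064, 0.993, -0.096, 0.006]
force: [0.6, -0.3, -0.6]
grip_width: 33.0
B doser [ -0.2  25.  150. ] rot [ 0.129  0.001 -0.   ] F doser [ 0.7 -0.2 -0.6] M [-0.08 -0.08  0.  ] w 33.0 t 14.25
tcp [569.7 182.  140.4] tgt [570.  182.5 100.4] shift [ 0.0003  0.0005 -0.04  ] dr [ 0.    -0.001  0.   ] F [ 0.6 -0.3 -0.6] M [-0.09 -0.06  0.  ]
-1 [(65, 5, 61.0), (66, 5, 61.0), (67, 5, 61.0), (68, 4, 61.0), (69, 4, 61.0), (70, 4, 61.0), (71, 5, 61.0), (72, 6, 61.0), (73, 5, 61.0), (74, 7, 57.0), (94, 10, 51.0)]
1 [(65, 7, 61.0), (66, 7, 61.0), (67, 7, 61.0), (68, 7, 61.0), (69, 5, 61.0), (70, 6, 61.0), (71, 9, 61.0), (72, 8, 61.0), (73, 7, 61.0), (74, 11, 57.0), (94, 13, 54.0)]
```

View pics/w9.png

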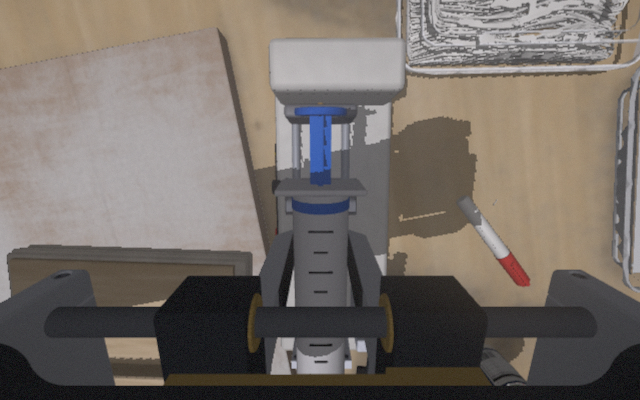

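```bash
python3 -m jog '[{"xyz":[0,0.0005,-0.02],"dr":[0,0,0],"claw":0.02},{"xyz":[0,0.0005,-0.04],"dr":[0,0,0],"claw":0.02},{"xyz":[0,0.0005,-0.055],"dr":[0,0,0],"claw":0.02},{"xyz":[0,0.0005,-0.065],"dr":[0,0,0],"claw":0.02},{"xyz":[0,0.0005,-0.065],"dr":[0,0,0],"claw":0.02}]'
python3 - <<'E'
from h import *
where(); plan([0,25.5,77],0.13)
p=shot('wrist','w10'); p=shot('side'); cv2.imwrite('pics/s10.png',cv2.resize(p['pixels'][150:310,300:460,::-1],None,fx=4,fy=3.7,interpolation=cv2.INTER_CUBIC))
E
```

```text
clock: 14.8
ee_pos: [569.5, 182.9, 75.1]
ee_rot: [-0.064, 0.993, -0.095, 0.006]
force: [0.1, 0.8, -0.8]
grip_width: 33.1
B doser [-0.6 25.8 84.8] rot [0.129 0.001 0.   ] F doser [-0.1  0.8 -0.8] M [-0.07 -0.02  0.03] w 33.1 t 14.8
tcp [569.5 182.9  75.1] tgt [570.  182.5  67.4] shift [ 0.0005 -0.0004 -0.0078] dr [ 0.    -0.001 -0.   ] F [ 0.1  0.8 -0.8] M [-0.07 -0.    0.03]
```

View pics/w10.png

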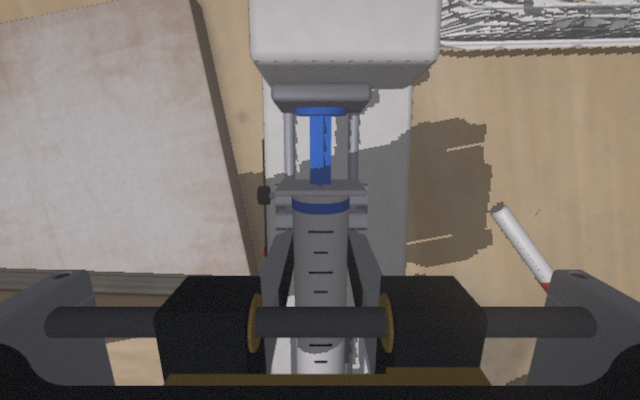

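View pics/s10.png

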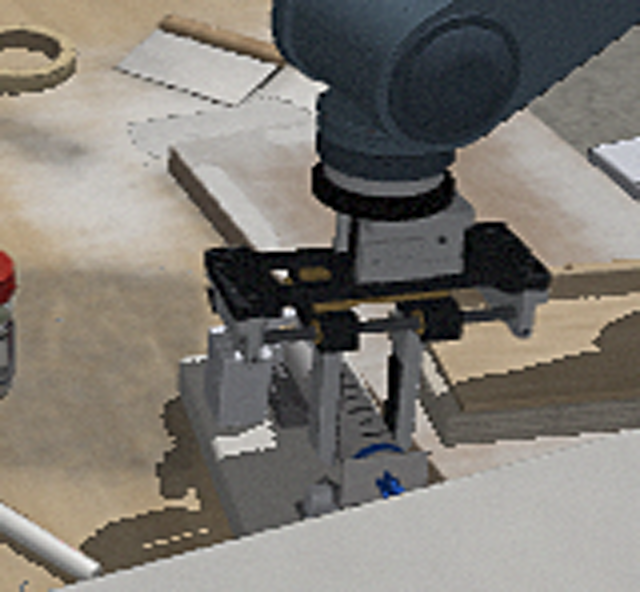

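```bash
python3 -m jog '[{"xyz":[0.0005,-0.0005,-0.004],"dr":[0,0,0],"claw":0.02},{"xyz":[0.0005,-0.0005,-0.008],"dr":[0,0,0],"claw":0.02},{"xyz":[0.0005,-0.0005,-0.008],"dr":[0,0,0],"claw":0.02}]'
python3 - <<'E'
from h import *
where(); plan([0,25.5,77],0.13)
E
```

```text
clock: 15.2
ee_pos: [571.0, 182.4, 68.6]
ee_rot: [-0.065, 0.993, -0.096, 0.007]
force: [0.3, -0.2, -0.8]
grip_width: 33.4
B doser [ 1.  25.6 78.2] rot [ 0.13  -0.001  0.   ] F doser [ 0.4 -0.1 -0.8] M [-0.1  -0.08 -0.02] w 33.4 t 15.2
tcp [571.  182.4  68.6] tgt [570.  182.5  67.4] shift [-0.0011  0.0001 -0.0012] dr [ 0.     0.001 -0.   ] F [ 0.3 -0.2 -0.8] M [-0.11 -0.06 -0.02]
```

Free. Insert noseward 18 mm to B_y ≈ 7.5.

```bash
python3 -m jog '[{"xyz":[-0.0018,-0.004,-0.001],"dr":[0,0,0],"claw":0.02},{"xyz":[-0.0025,-0.008,-0.001],"dr":[0,0,0],"claw":0.02},{"xyz":[-0.0034,-0.012,-0.001],"dr":[0,0,0],"claw":0.02},{"xyz":[-0.0042,-0.0165,-0.001],"dr":[0,0,0],"claw":0.02},{"xyz":[-0.0042,-0.0165,-0.001],"dr":[0,0,0],"claw":0.02}]'
python3 - <<'E'
from h import *
where(); plan([0,7,76.8],0.13)
E
```

```text
clock: 15.7
ee_pos: [566.9, 165.2, 67.7]
ee_rot: [-0.065, 0.993, -0.096, 0.007]
force: [0.3, 0.1, -0.2]
grip_width: 33.2
B doser [ 0.2  8.  77.3] rot [ 0.13  -0.002 -0.001] F doser [ 0.3  0.1 -0.2] M [-0.09 -0.1  -0.04] w 33.2 t 15.7
tcp [566.9 165.2  67.7] tgt [566.4 164.3  67.2] shift [-0.0004 -0.0009 -0.0005] dr [0.    0.002 0.001] F [ 0.3  0.1 -0.2] M [-0.11 -0.08 -0.04]
```

Run:
```python
from h import *
plan([0,5.3,73.5],0.095);plan([0,5.3,71],0.06);plan([0,5.3,68.6],0.03);plan([0,5.3,66.4],0.0)
```

```text
tcp [566.9 165.2  67.7] tgt [566.1 162.3  62.8] shift [-0.0008 -0.003  -0.0049] dr [-0.034  0.008  0.001] F [ 0.3  0.1 -0.2] M [-0.11 -0.08 -0.04]
tcp [566.9 165.2  67.7] tgt [566.  161.9  59.2] shift [-0.0009 -0.0033 -0.0085] dr [-0.068  0.015  0.001] F [ 0.3  0.1 -0.2] M [-0.11 -0.08 -0.04]
tcp [566.9 165.2  67.7] tgt [565.9 161.5  55.8] shift [-0.001  -0.0037 -0.0119] dr [-0.098  0.021  0.001] F [ 0.3  0.1 -0.2] M [-0.11 -0.08 -0.04]
tcp [566.9 165.2  67.7] tgt [565.8 161.1  52.7] shift [-0.0011 -0.0041 -0.015 ] dr [-0.127  0.026  0.001] F [ 0.3  0.1 -0.2] M [-0.11 -0.08 -0.04]
```

```bash
python3 -m jog '[{"xyz":[-0.0008,-0.003,-0.0025],"dr":[-0.017,0.004,0.001],"claw":0.02},{"xyz":[-0.0008,-0.003,-0.0049],"dr":[-0.034,0.008,0.001],"claw":0.02},{"xyz":[-0.0009,-0.0031,-0.0065],"dr":[-0.05,0.011,0.001],"claw":0.02},{"xyz":[-0.0009,-0.0033,-0.0085],"dr":[-0.068,0.015,0.001],"claw":0.02},{"xyz":[-0.0009,-0.0033,-0.0085],"dr":[-0.068,0.015,0.001],"claw":0.02}]'
python3 - <<'E'
from h import *
where(); plan([0,5.3,68.6],0.03);plan([0,5.3,66.4],0.0)
p=shot('wrist','w11'); L,c=syr(p,r.sense())
E
```

```text
clock: 16.2
ee_pos: [565.8, 162.5, 58.8]
ee_rot: [-0.03, 0.995, -0.095, 0.003]
force: [-0.4, 0.0, -0.9]
grip_width: 33.1
B doser [-0.2  5.9 70.6] rot [0.06  0.001 0.002] F doser [-0.4 -0.  -0.9] M [-0.06 -0.06 -0.02] w 33.1 t 16.2
tcp [565.8 162.5  58.8] tgt [565.9 161.5  55.8] shift [ 0.0001 -0.001  -0.003 ] dr [-0.029  0.005 -0.002] F [-0.4  0.  -0.9] M [-0.07 -0.05 -0.02]
tcp [565.8 162.5  58.8] tgt [565.8 161.1  52.7] shift [ 0.     -0.0014 -0.0061] dr [-0.059  0.011 -0.002] F [-0.4  0.  -0.9] M [-0.07 -0.05 -0.02]
```

View pics/w11.png

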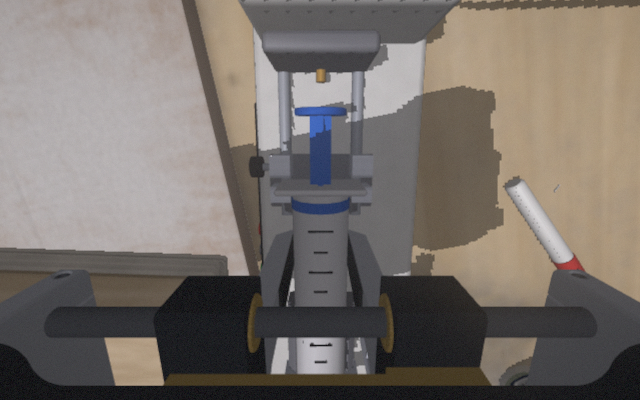

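```bash
python3 -m jog '[{"xyz":[0,-0.0005,-0.0015],"dr":[-0.015,0.003,-0.001],"claw":0.02},{"xyz":[0,-0.0005,-0.003],"dr":[-0.029,0.005,-0.002],"claw":0.02},{"xyz":[0,-0.0005,-0.0045],"dr":[-0.045,0.008,-0.002],"claw":0.02},{"xyz":[0,-0.0008,-0.006],"dr":[-0.059,0.011,-0.002],"claw":0.02},{"xyz":[0,-0.0008,-0.006],"dr":[-0.059,0.011,-0.002],"claw":0.02}]'
python3 - <<'E'
from h import *
where(); plan([0,5.3,66],0.0)
p=shot('wrist','w12'); s=r.sense(); L,c=syr(p,s)
m=(abs(L[...,0])<10)&(L[...,1]>12)&(L[...,1]<88)&(L[...,2]>-10)&(L[...,2]<45); P=L[m]
for lo in range(12,88,6):
    k=P[(P[:,1]>=lo)&(P[:,1]<lo+6)]
    if len(k): print(lo,np.percentile(k[:,2],93).round(1),end='; ')
E
```

```text
clock: 16.75
ee_pos: [566.1, 161.8, 53.1]
ee_rot: [0.0, 0.995, -0.096, 0.0]
force: [0.8, 0.1, 1.2]
grip_width: 33.3
B doser [ 0.1  6.  66.8] rot [-0.001 -0.    -0.   ] F doser [0.7 0.2 1.2] M [-0.13 -0.07  0.02] w 33.3 t 16.75
tcp [566.1 161.8  53.1] tgt [565.8 161.1  52.3] shift [-0.0002 -0.0006 -0.0008] dr [0.001 0.    0.   ] F [0.8 0.1 1.2] M [-0.14 -0.05  0.02]
12 29.3; 18 29.9; 24 29.5; 30 29.7; 36 29.6; 42 28.5; 48 18.3; 54 18.5; 60 18.8; 66 18.4; 72 18.6; 78 26.5; 84 26.1;
```

View pics/w12.png

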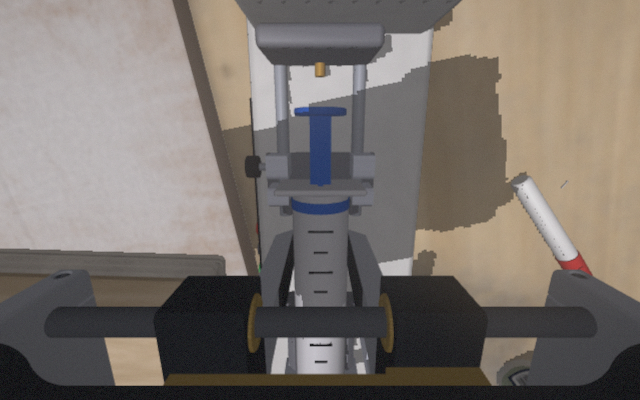

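```bash
python3 -m jog '[{"xyz":[0,0,-0.001],"dr":[0,0,0],"claw":0.02},{"xyz":[0,0,-0.001],"dr":[0,0,0],"claw":0.02},{"xyz":[0,0,-0.0005],"dr":[0,0,0],"claw":0.05},{"xyz":[0,0,-0.0005],"dr":[0,0,0],"claw":0.055},{"xyz":[0,0,-0.0005],"dr":[0,0,0],"claw":0.055}]'
python3 -m jog '[{"xyz":[0,0,0.02],"dr":[0,0,0],"claw":0.055},{"xyz":[0,0,0.05],"dr":[0,0,0],"claw":0.055},{"xyz":[0,0,0.1],"dr":[0,0,0],"claw":0.055},{"xyz":[0,0,0.15],"dr":[0,0,0],"claw":0.055},{"xyz":[0,-0.02,0.2],"dr":[0,0,0],"claw":0.055}]'
python3 - <<'E'
from h import *
p=shot('wrist','w13'); W=cloud(p); D=Rn.from_euler('z',YAW); d=D.inv().apply((W-O3).reshape(-1,3)).reshape(W.shape)
m=(abs(d[...,0])<30)&(d[...,1]>-95)&(d[...,1]<135)&(d[...,2]>50)&(d[...,2]<95)
P=d[m]; T=P[abs(P[:,0])<12]
for lo in range(-90,130,8):
    k=T[(T[:,1]>=lo)&(T[:,1]<lo+8)]
    if len(k): print(lo,len(k),np.percentile(k[:,2],92).round(1),end='; ')
E
```

```text
clock: 17.3
ee_pos: [566.0, 161.7, 52.4]
ee_rot: [-0.0, 0.995, -0.096, 0.0]
force: [0.1, 0.3, -0.3]
grip_width: 53.4
clock: 17.8
ee_pos: [565.7, 144.2, 251.0]
ee_rot: [-0.0, 0.995, -0.095, 0.0]
force: [0.6, 0.1, -0.5]
grip_width: 55.0
-82 85 84.4; -74 128 83.8; -66 75 82.4; -58 107 82.3; -50 97 82.7; -42 106 82.5; -34 104 82.8; -26 107 82.9; -18 107 82.8; -10 110 82.5; -2 114 82.7; 6 121 82.6; 14 120 82.6; 22 126 82.5; 30 131 82.8; 38 134 82.5; 46 125 82.6; 54 137 82.9; 62 139 83.0; 70 137 82.9; 78 77 77.7; 86 66 71.4; 94 63 72.0; 102 70 72.2; 110 97 77.9; 118 60 80.0;
```

View pics/w13.png

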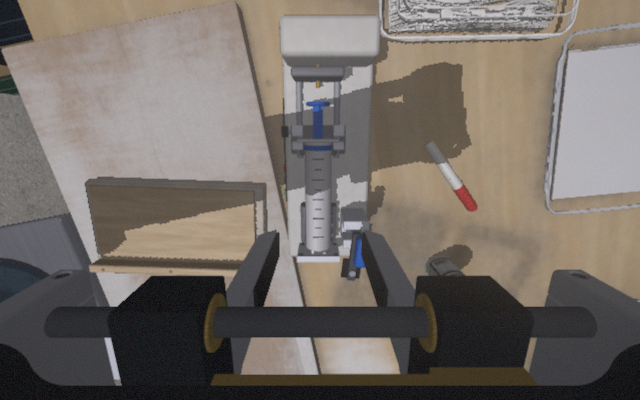

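```bash
python3 -m jog '[{"xyz":[0.033,-0.061,0],"dr":[0,0,-0.094],"claw":0.045},{"xyz":[0.033,-0.061,-0.03],"dr":[0,0,-0.094],"claw":0.045},{"xyz":[0.033,-0.061,-0.06],"dr":[0,0,-0.094],"claw":0.045},{"xyz":[0.033,-0.061,-0.07],"dr":[0,0,-0.094],"claw":0.045},{"xyz":[0.033,-0.061,-0.07],"dr":[0,0,-0.094],"claw":0.045}]'
python3 - <<'E'
from h import *
p=shot('wrist','w14'); W=cloud(p); s=r.sense(); print(s['ee_pos'],s['ee_rot'])
m=(abs(W[...,0]-598)<40)&(abs(W[...,1]-82)<40)&(W[...,2]>147)&(W[...,2]<158); P=W[m]
c=p['pixels'].astype(int)[m]; P=P[c[:,2]>c[:,0]+40]
print(len(P),cv2.minAreaRect(P[:,:2].astype(np.float32)),P[:,2].mean())
E
```

```text
clock: 18.35
ee_pos: [601.6, 80.7, 188.1]
ee_rot: [0.0, 0.99, -0.143, 0.005]
force: [-0.7, 0.4, 0.7]
grip_width: 45.1
[602.72670966  80.92364152 190.09885641] [-1.39917230e-04  9.89752836e-01 -1.42614167e-01  7.10651387e-03]
593 ((597.7249755859375, 83.04988861083984), (31.972917556762695, 12.078145027160645), 73.52977752685547) 151.59967764543657
```

View pics/w14.png

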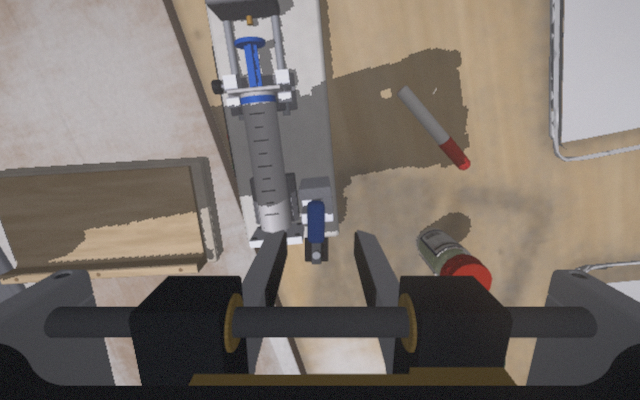

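```bash
python3 -m jog '[{"xyz":[-0.0035,0.002,-0.02],"dr":[0,0,0],"claw":0.045},{"xyz":[-0.0035,0.002,-0.045],"dr":[0,0,0],"claw":0.045},{"xyz":[-0.0035,0.002,-0.063],"dr":[0,0,0],"claw":0.045},{"xyz":[-0.0035,0.002,-0.063],"dr":[0,0,0],"claw":0.045},{"xyz":[-0.0035,0.002,-0.063],"dr":[0,0,0],"claw":0.045}]'
```

```text
clock: 18.9
ee_pos: [600.2, 83.3, 128.8]
ee_rot: [-0.0, 0.99, -0.142, 0.008]
force: [0.3, -0.4, 0.3]
grip_width: 45.3
```

```bash
python3 -m jog '[{"xyz":[-0.0015,-0.0005,-0.0025],"dr":[0,0.015,0],"claw":0.045},{"xyz":[-0.0015,-0.0005,-0.0025],"dr":[0,0.015,0],"claw":0.03},{"xyz":[-0.0015,-0.0005,-0.0025],"dr":[0,0.015,0],"claw":0.005},{"xyz":[-0.0015,-0.0005,-0.0025],"dr":[0,0.015,0],"claw":0.005},{"xyz":[-0.0015,-0.0005,-0.0025],"dr":[0,0.015,0],"claw":0.005}]'
python3 -m jog '[{"xyz":[0,0,0],"dr":[0,0,0],"claw":0.005},{"xyz":[0,0,0],"dr":[0,0,0],"claw":0.005},{"xyz":[0,0,0.004],"dr":[0,0,0],"claw":0.005},{"xyz":[0,0,0.007],"dr":[0,0,0],"claw":0.005},{"xyz":[0,0,0.007],"dr":[0,0,0],"claw":0.005}]'
```

```text
clock: 19.4
ee_pos: [598.7, 82.8, 126.5]
ee_rot: [0.001, 0.99, -0.142, 0.001]
force: [0.1, -0.2, 0.6]
grip_width: 16.9
clock: 19.9
ee_pos: [598.5, 82.9, 132.7]
ee_rot: [0.001, 0.99, -0.142, 0.001]
force: [5.4, 0.6, -10.0]
grip_width: 14.1
```

```bash
python3 -m jog '[{"xyz":[0,0,0],"dr":[0,0,-0.13],"claw":0.005},{"xyz":[0,0,0],"dr":[0,0,-0.27],"claw":0.005},{"xyz":[0,0,0],"dr":[0,0,-0.41],"claw":0.005},{"xyz":[0,0,0],"dr":[0,0,-0.55],"claw":0.005},{"xyz":[0,0,0],"dr":[0,0,-0.69],"claw":0.005}]'
python3 -m jog '[{"xyz":[0,0,0.001],"dr":[0,0,-0.14],"claw":0.005},{"xyz":[0,0,0.001],"dr":[0,0,-0.28],"claw":0.005},{"xyz":[0,0,0.001],"dr":[0,0,-0.42],"claw":0.005},{"xyz":[0,0,0.001],"dr":[0,0,-0.56],"claw":0.005},{"xyz":[0,0,0.001],"dr":[0,0,-0.68],"claw":0.005}]'
python3 - <<'E'
from h import *
s=r.sense(); q=s['ee_rot']; print(s['ee_pos'],s['force'],2*np.arctan2(q[2],q[1]),s['moment'],s['grip_width'])
E
```

```text
clock: 20.4
ee_pos: [598.8, 82.6, 132.1]
ee_rot: [0.001, 0.882, -0.471, 0.001]
force: [5.4, -0.1, -9.8]
grip_width: 13.4
clock: 20.9
ee_pos: [598.9, 82.1, 132.4]
ee_rot: [-0.001, -0.672, 0.74, -0.001]
force: [5.5, -1.5, -10.1]
grip_width: 13.7
[598.88078391  82.14716301 132.42719668] [  5.51786485  -1.52317758 -10.13838979] 4.616512253842284 [-0.14435694 -1.0365059  -0.03578624] 13.708777714773083
```

```bash
python3 -m jog '[{"xyz":[0.0005,-0.0005,0],"dr":[0,0,-0.05],"claw":0.005},{"xyz":[0.0005,-0.0005,0],"dr":[0,0,-0.1],"claw":0.005},{"xyz":[0.0005,-0.0005,0],"dr":[0,0,-0.1],"claw":0.005},{"xyz":[0.0005,-0.0005,0],"dr":[0,0,-0.1],"claw":0.005}]'
python3 - <<'E'
from h import *
s=r.sense(); q=s['ee_rot']; print(s['ee_pos'],s['force'],2*np.arctan2(q[2],q[1])-2*np.pi,s['moment'],s['grip_width'])
p=shot('wrist','w15'); p=shot('side'); cv2.imwrite('pics/s15.png',cv2.resize(p['pixels'][180:310,320:450,::-1],None,fx=5,fy=4.5,interpolation=cv2.INTER_CUBIC))
E
```

```text
clock: 21.3
ee_pos: [599.0, 81.8, 131.8]
ee_rot: [-0.002, -0.635, 0.773, -0.0]
force: [4.9, 0.7, -10.4]
grip_width: 13.5
[599.04382272  81.80336174 131.80475783] [  4.87683966   0.65782522 -10.40021059] -1.7657280363940355 [ 0.3476286  -0.78747495 -0.05670669] 13.468550646185475
```

View pics/w15.png

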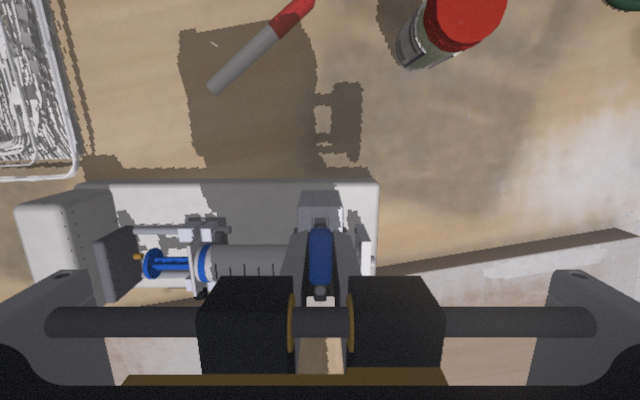

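View pics/s15.png

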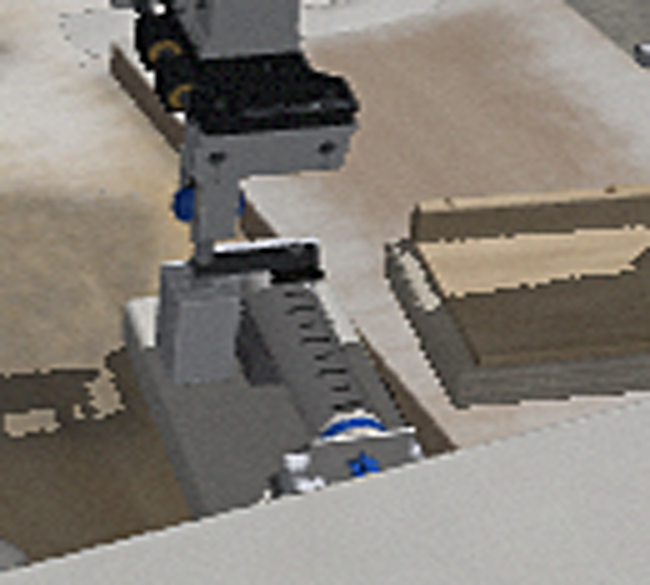

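```bash
python3 -m jog '[{"xyz":[0,0,-0.002],"dr":[0,0,0],"claw":0.005},{"xyz":[0,0,-0.004],"dr":[0,0,0],"claw":0.005},{"xyz":[0,0,-0.006],"dr":[0,0,0],"claw":0.005},{"xyz":[0,0,-0.008],"dr":[0,0,0],"claw":0.005},{"xyz":[0,0,-0.008],"dr":[0,0,0],"claw":0.005}]'
```

```text
clock: 21.9
ee_pos: [599.1, 81.8, 123.8]
ee_rot: [-0.001, -0.635, 0.773, -0.0]
force: [3.4, 1.3, -7.9]
grip_width: 13.6
```

```bash
python3 -m jog '[{"xyz":[0,0,-0.002],"dr":[0,0,0],"claw":0.005},{"xyz":[0,0,-0.004],"dr":[0,0,0],"claw":0.005},{"xyz":[0,0,-0.006],"dr":[0,0,0],"claw":0.005},{"xyz":[0,0,-0.0075],"dr":[0,0,0],"claw":0.005},{"xyz":[0,0,-0.0075],"dr":[0,0,0],"claw":0.005}]'
```

```text
clock: 22.4
ee_pos: [599.2, 81.8, 116.6]
ee_rot: [-0.001, -0.635, 0.773, -0.001]
force: [2.6, 0.9, -6.8]
grip_width: 13.6
```

```bash
python3 -m jog '[{"xyz":[0,0,-0.0005],"dr":[0,0,0],"claw":0.005},{"xyz":[0,0,-0.001],"dr":[0,0,0],"claw":0.005},{"xyz":[0,0,-0.0015],"dr":[0,0,0],"claw":0.005},{"xyz":[0,0,-0.0015],"dr":[0,0,0],"claw":0.005}]'
```

```text
clock: 22.8
ee_pos: [599.7, 81.7, 116.3]
ee_rot: [-0.001, -0.635, 0.773, -0.001]
force: [-0.6, 0.3, 3.5]
grip_width: 13.8
```

Force flipped sign: the pad rests on the barrel. Release and retreat.

```bash
python3 -m jog '[{"xyz":[0,0,0],"dr":[0,0,0],"claw":0.045},{"xyz":[0,0,0],"dr":[0,0,0],"claw":0.045},{"xyz":[0,0,0],"dr":[0,0,0],"claw":0.045},{"xyz":[0,0,0.03],"dr":[0,0,0],"claw":0.045},{"xyz":[0,0,0.08],"dr":[0,0,0],"claw":0.045}]'
python3 -m jog '[{"xyz":[-0.02,0,0.05],"dr":[0,0,0],"claw":0.045},{"xyz":[-0.05,0,0.09],"dr":[0,0,0],"claw":0.045},{"xyz":[-0.08,0,0.13],"dr":[0,0,0],"claw":0.045},{"xyz":[-0.08,0,0.13],"dr":[0,0,0],"claw":0.045},{"xyz":[-0.08,0,0.13],"dr":[0,0,0],"claw":0.045}]'
python3 - <<'E'
from h import *
p=shot('wrist','w16'); W=cloud(p); D=Rn.from_euler('z',YAW); d=D.inv().apply((W-O3).reshape(-1,3)).reshape(W.shape)
m=(abs(d[...,0])<10)&(d[...,1]>-95)&(d[...,1]<135)&(d[...,2]>50)&(d[...,2]<125); T=d[m]
for lo in range(-90,130,8):
    k=T[(T[:,1]>=lo)&(T[:,1]<lo+8)]
    if len(k): print(lo,len(k),np.percentile(k[:,2],90).round(1),end='; ')
c=p['pixels'].astype(int); g=(c[...,2]>c[...,0]+40)&(abs(d[...,0]-47)<25)&(abs(d[...,1]+36)<25)&(d[...,2]>110)
P=d[g]; print('\ngrip',len(P),cv2.minAreaRect(P[:,:2].astype(np.float32)),np.median(P[:,2]))
print(r.sense()['force'],r.sense()['clock'])
E
```

```text
clock: 23.3
ee_pos: [596.7, 81.7, 192.8]
ee_rot: [-0.005, -0.635, 0.773, 0.002]
force: [0.7, -0.4, 0.3]
grip_width: 44.7
clock: 23.8
ee_pos: [516.8, 81.7, 324.3]
ee_rot: [-0.004, -0.635, 0.773, 0.001]
force: [0.4, 0.4, -0.5]
grip_width: 44.8
-90 24 71.6; -82 64 84.1; -74 55 83.6; -66 81 82.3; -58 69 82.5; -50 83 87.2; -42 88 98.3; -34 72 96.6; -26 70 86.5; -18 84 82.6; -10 70 82.6; -2 83 82.5; 6 71 82.6; 14 81 82.5; 22 82 83.1; 30 72 83.0; 38 79 82.6; 46 75 82.5; 54 82 82.8; 62 76 83.0; 70 84 82.8; 78 21 82.4; 86 42 70.8; 94 45 71.4; 102 42 71.9; 110 98 76.2; 118 32 80.0; 
grip 205 ((46.98255920410156, -41.039188385009766), (20.51898193359375, 28.94121551513672), 89.04296875) 142.1557597572696
[ 0.28029005  0.97529975 -0.17664647] 23.85
```

View pics/w16.png

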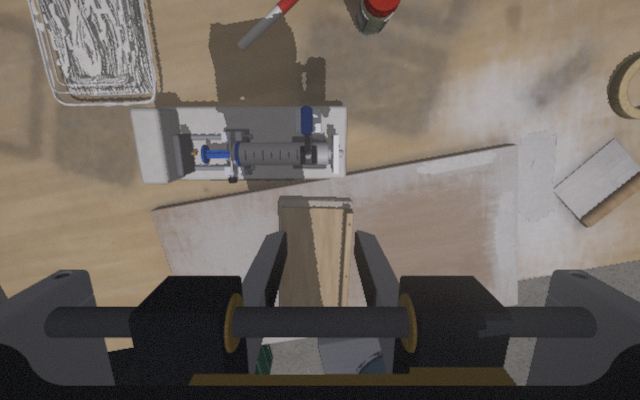

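```bash
python3 -c "
from h import *
s=r.sense(); print(np.abs(s['joint_vel']).max()); print(r.sign_off())"
```

```text
0.03911121591972828
the job is handed in; nothing more can be done
None
```

I did the job in one go and handed it in at about 24 s of the 72 s allowed. It gives no verdict, so the result rests on my own checks.

- **Bar aside:** I lifted the clamp bar about 28 mm, turned it aside by about 1.48 rad and parked it on the rim. The first hold on the blue grip was too high, so I let go and took it again lower before lifting.
- **Syringe:** The nozzle went into the window and the flange dropped into the fork's slot with almost no contact force. The barrel sits about 6 mm tailward of the seat point.
- **Clamping:** I turned the bar back over the barrel and lowered it in 2 mm steps, about 20 mm/s. The pull of the spring left the gripper when the pad met the barrel, and only then did I release.

**Last checks:**
- The top of the barrel reads 82.3 to 83.1 mm along its whole length, where 83 mm is expected, so it is level.
- The blue grip stands about 9 to 10 mm up, which matches a bar resting on a seated barrel, and it is square across the barrel within about 0.02 rad.
- The wrist force read about 1 N, with the gripper clear of everything.
- I didn't measure the pressing force directly; it should be about 6 N from the spring figures.
- I didn't measure the other things on the table again at the end, but nothing I moved came near them.

No check failed or disagreed with another.

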